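Run the portafilter cleaner on the loaded bay and keep it running

TASK

The twin portafilter cleaner runs a bay's brush only while that bay's red lever is held down: find the bay where the steel portafilter sits upside down (the other bay has just its black cover on), and press that bay's lever down past its first two clicks to the third and lowest step, full speed. Keep it there at least two seconds and finish while still holding it down, for it springs back when let go. Leave the other lever up, and do not shift the portafilter, the cover or anything else on the counter.

Things in the scene. Friction and masses are not known exactly. Their poses are not given: they have to be found in the camera images.
- cleaner: twin portafilter cleaner: low steel housing fixed to the counter, 170 (x) x 320 (y) x 56 mm high. Origin at the centre of its underside; x points to its rear (away from the levers), y to its left bay, z up. Bays on its top at y = +75 (left) and y = -75 mm (right), each with its own red-padded lever sticking out of the front (-x) straight before it; three lamps between
- lever_left (a joint): the left lever (+y side of the cleaner). Rad: 0 = up at rest, grows as it is pressed down; clicks near 0.1, 0.3, 0.5 lead to the steps: first 0.2, second 0.4, third (full speed) 0.6; hard stop at 0.66. A spring always pushes it back up to 0; at the pad's middle it takes about 4 N to start, about 9 N at the third step, at each click some 3 N more
- lever_right (a joint): the right lever (-y side of the cleaner). Rad: 0 = up at rest, grows as it is pressed down; clicks near 0.1, 0.3, 0.5 lead to the steps: first 0.2, second 0.4, third (full speed) 0.6; hard stop at 0.66. A spring always pushes it back up to 0; at the pad's middle it takes about 4 N to start, about 9 N at the third step, at each click some 3 N more
- lever_left_pad (a point): middle of the upper face of the left lever's red pad (36 mm along the lever, 44 wide, 12 thick), where it is pressed. Hinge along the cleaner's y, 78 mm behind it (+x of the cleaner), 66 mm above the counter. Lever slopes up 0.3 rad at rest (point 95 mm above the counter), down 0.3 rad at the third step (49 mm), moving almost straight down; nothing lies under the pad
- lever_right_pad (a point): middle of the upper face of the right lever's red pad (36 mm along the lever, 44 wide, 12 thick), where it is pressed. Hinge along the cleaner's y, 78 mm behind it (+x of the cleaner), 66 mm above the counter. Lever slopes up 0.3 rad at rest (point 95 mm above the counter), down 0.3 rad at the third step (49 mm), moving almost straight down; nothing lies under the pad
- bay_left (a point): centre of the left bay's black rubber seat (90 mm across), on its upper face, 60 mm above the counter; the left lever serves it
- bay_right (a point): centre of the right bay's black rubber seat (90 mm across), on its upper face, 60 mm above the counter; the right lever serves it
- portafilter_head (a point): centre of the head of the steel portafilter (70 mm across, 36 mm high, with two small spouts on top up to 64 mm), which lies loose and upside down on one of the two bays, its black handle pointing to the cleaner's rear; this point is 18 mm above the bay's seat
- cover_c (a point): centre of the loose black plastic cover on the other, idle bay: disc 74 mm across with a small knob, 28 mm high; this point is 7 mm above the bay's seat
- cup_a: white espresso cup, 60 mm across, 52 mm high, standing on the cleaner between its bays. Bystander, upright; origin at the centre of its underside
- cup_b: blue espresso cup, 60 mm across, 52 mm high, on the counter in front of the cleaner, midway between the two levers. Bystander, upright; origin at the centre of its underside
- pitcher_a: steel milk pitcher with a handle, 92 mm across, 110 mm high, on the counter. Bystander, upright; origin at the centre of its underside
- pitcher_b: smaller steel milk pitcher with a handle, 82 mm across, 95 mm high, on the counter. Bystander, upright; origin at the centre of its underside
- tamper: dark wooden tamper, 58 mm across, 86 mm high, on the counter. Bystander, upright; origin at the centre of its underside
- syrup: amber syrup bottle with a white cap, 64 mm across, 190 mm high, on the counter. Bystander, upright; origin at the centre of its underside
Not all that is in view belongs to the job. What is shaped like the part that bears portafilter_head but turquoise is not meant.

How it is judged:
By the outcome, as a careful person would: the job done as asked, in the order asked, and still so for the second after the job is handed in, while the arm keeps its last pose, push and grip.
It also fails if it takes over 34 s, if anything falls off the work surface, if the arm or the gripper's body presses on something with over 40 N, if the wrist force passes 120 N, or if a joint passes its speed limit or range.

ROBOT

A 7-joint arm with a two-finger parallel gripper is mounted at the origin on the work surface. World frame = base frame: x ahead of the robot, y to its left, z up, the work surface at z = 0. Lengths are in mm, angles in rad, forces in N, time in s.
With the tool pointing down it reaches from about 400 to 875 mm from the base axis. Payload 4.4 kg.
Tool frame: the origin (TCP) lies midway between the tips of the shut fingers; the grasp point (between the pads) lies 19 mm behind it; z points along the fingers, y is the line along which they close (so a half turn about z gives the same grasp; the last joint's range is limited). The gripper opens to 85 mm and grips with 20 to 120 N. Pads are 22 mm wide; open, the fingers measure 114 mm over their backs; the gripper's body (76 mm by 85 mm) begins 54 mm behind the grasp point. The pads swing forward as they close: fully open they stand 13 mm farther back than shut.
Start: joints at [-1.367, 0.628, 0.038, 1.517, -0.027, 0.996, -0.02], TCP at [173.225, 626.507, 231.313] pointing down, gripper open.
Joint ranges: [-3.06, 3.06], [-0.37, 2.12], [-1.25, 1.32], [0.18, 2.47], [-1.1, 4.24], [0.23, 1.98], [-2.94, 2.94]. Speed limits (rad/s): [2.57, 2.57, 3.14, 3.14, 3.14, 3.14, 3.14].

INTERFACE

Orientations are given as [roll, pitch, yaw] about the fixed x, y, z axes, in that order (R = Rz(yaw) Ry(pitch) Rx(roll)).
In Python, from cell import ctrl gives the robot as it stands.
- The arm moves only by the shell command python3 -m handwheel 'ROWS'. ROWS is JSON, a list of rows, each a list of 3 entries, a list of its own where there are three numbers: the turn, a rotation vector about the tool's x, y, z in degrees, then the shift along the tool's x, y, z in m, then the closure, from 0 (fully open) to 1 (shut). A call has 1 to 5 rows; each row shifts and turns the commanded pose from where the row before left it, along the tool's axes as they then stand; what a row does not reach is not made up. A row lasts 1/12 s, in which the tool goes at most 41.7 mm and 7.16 degrees, less where a joint would pass 70% of its speed; a pose out of reach is approached as far as the arm can. A call is refused whole if a number of a shift passes 0.0417 or a number of a turn 7.16, either way. A call with a gripper value outside its range is refused whole. The fingers move at their own pace and stop on an object; the grip force is fixed at half the most. Time passes only in rows, so rows that do not move let the fingers close. It gives the time, the measured TCP pose, the force, the opening and the grip force at its end, in the units of the state.
- ctrl.read_state(): the state, without advancing time (a new reading comes with each control period).
- ctrl.get_image(name): name is "scene" or "top"; returns a dict with "pixels" (480x640x3 uint8, red, green, blue), "fx", "fy", "cx", "cy" (pixels), "pose" (4x4, takes a point from camera to world coordinates). Camera axes: x right, y up, looking along -z (the intrinsics and any distortion apply to the point x, -y, -z); pixel columns grow to the right and rows downward; lengths in mm; the calibration is good to about 2 mm. A picture is of the moment at which its call begins. There is no depth.
- ctrl.finish_job(): hands the job in; it is judged then, once.
The state is a dict: "clock": time; "qpos": joint angles; "qd": joint speeds; "tau": joint torques, N m; "eef_pos": TCP position; "tool_rot": TCP orientation; "force": force on the tool from outside, world axes, zero at the start; "torque": the same for the moment, N m; "width": finger opening in mm; "gripper_force": force on a finger pad.
Only numpy, scipy, OpenCV 4.12 (cv2) and the standard library are available. Lean on these libraries where they do the work, as an engineer would, in place of code of your own. Each camera call takes 0.05 s, during which the arm holds its last target. There are 200 camera calls.

## Working session

There is one attempt and no reset: what is moved stays moved. The work goes in short steps, Python scripts to look and compute and a shell command to move; the robot and the scene stay as the last step left them, time stands still between calls to the robot, and variables do not carry over. Pictures are saved under pics/ and viewed, at most 10 in all, crops included, and the job is handed in when it is done.

```bash
mkdir -p pics; python3 - <<'E'
from cell import ctrl
import cv2
for n in("scene","top"):
    d=ctrl.get_image(n); cv2.imwrite(f"pics/{n}0.png",d["pixels"][:,:,::-1]); print(n,{k:d[k] for k in d if k!="pixels"})
s=ctrl.read_state();print(s)
E
```

```text
scene {'fx': 476.2838786258213, 'fy': 476.2838786258213, 'cx': 321.5072993166321, 'cy': 242.50945418859374, 'pose': array([[-8.13098954e-01, -3.72458316e-01,  4.47375563e-01,
         1.08251061e+03],
       [ 5.81992133e-01, -5.03672163e-01,  6.38435204e-01,
         7.92344415e+02],
       [-1.24598839e-02,  7.79480054e-01,  6.26303119e-01,
         8.52362015e+02],
       [ 0.00000000e+00,  0.00000000e+00,  0.00000000e+00,
         1.00000000e+00]])}
top {'fx': 462.5422521876223, 'fy': 462.5422521876223, 'cx': 320.9202949782262, 'cy': 236.68182320021347, 'pose': array([[-1.09876649e-02,  9.91483964e-01, -1.29764479e-01,
         4.27276947e+02],
       [-9.99939610e-01, -1.08664335e-02,  1.64225834e-03,
         1.33935059e+01],
       [ 2.18195726e-04,  1.29774687e-01,  9.91543485e-01,
         1.05591321e+03],
       [ 0.00000000e+00,  0.00000000e+00,  0.00000000e+00,
         1.00000000e+00]])}
{'clock': 0.1, 'qpos': array([-1.36680875,  0.6292429 ,  0.03839685,  1.51820132, -0.02699823,
        0.99629465, -0.01998683]), 'qd': array([ 0.00034683, -0.0015305 ,  0.00127915, -0.00356822, -0.00102544,
       -0.00019488, -0.00021582]), 'tau': array([ 2.04711439e-03, -5.64547992e+01,  1.23034202e+00, -1.93976194e+01,
        1.12963887e-02,  5.43280737e-03, -1.83685557e-05]), 'eef_pos': array([173.04567591, 626.0018712 , 230.50844076]), 'tool_rot': array([-3.13996253e+00, -1.25219536e-05,  2.87185946e+00]), 'force': array([-0.53938167, -0.89010233, -0.6582554 ]), 'torque': array([0.02049006, 0.00363829, 0.01602328]), 'gripper_force': 0.0, 'width': 85.53379297178486}
```

View pics/scene0.png

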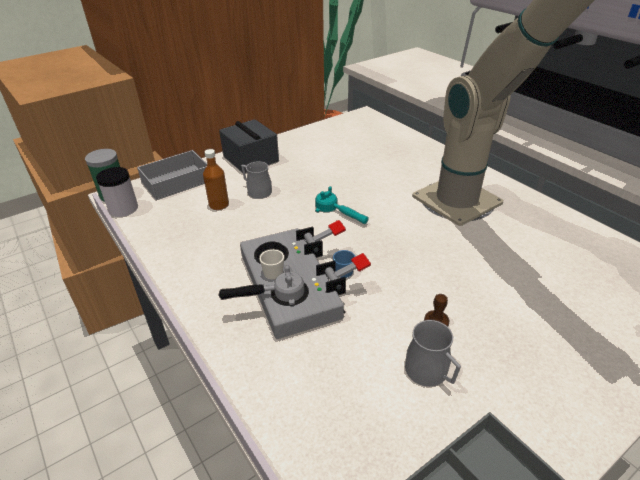

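View pics/top0.png

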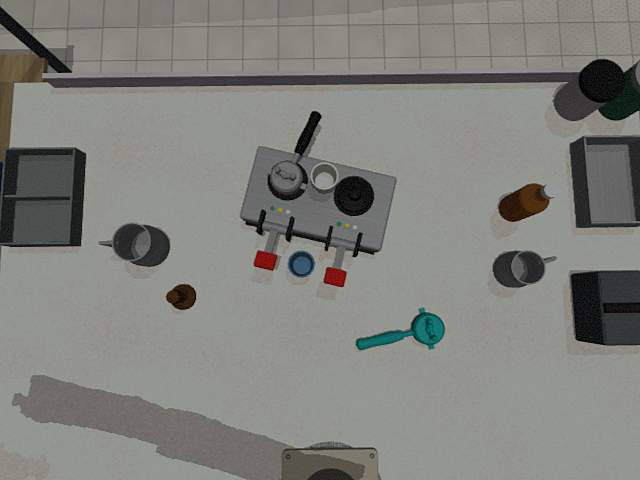

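The portafilter is on the left bay (+y, image left): its head is at about (287,178) in the top view. The cover is at (354,196) on the right. The pads are at (266,260) for the left lever and (335,277) for the right, with the blue cup between them at (301,264).

```bash
cat > h.py <<'E'
import numpy as np,cv2
from scipy.spatial.transform import Rotation as R
from cell import ctrl
def ray(d,u,v):
    P=d["pose"];r=P[:3,:3]@np.array([(u-d["cx"])/d["fx"],-(v-d["cy"])/d["fy"],-1]);return P[:3,3],r
def at(d,uv,z):
    o,r=ray(d,*uv);return o+r*(z-o[2])/r[2]
def reds(d):
    p=d["pixels"].astype(int);m=((p[...,0]>130)&(p[...,1]<50)&(p[...,2]<50)).astype(np.uint8)
    n,l,s,c=cv2.connectedComponentsWithStats(m);return [(c[i],s[i,4]) for i in range(1,n) if s[i,4]>40]
E
python3 - <<'E'
from h import *
for n in("top","scene"):
    d=ctrl.get_image(n)
    for c,a in reds(d): print(n,c,a,at(d,c,93))
    if n=="top":
        corners=[at(d,u,56) for u in((259,147),(397,178),(378,251),(241,219))]
        print(np.round(corners)); print("cup",at(d,(301,263),52),"head",at(d,(287,175),110))
s=ctrl.read_state();print(R.from_euler('xyz',s["tool_rot"]).as_matrix().round(3))
E
```

```text
top [265.75862069 261.88505747] 87 [501.57074666 127.36498166  93.        ]
top [335.47663551 278.44859813] 107 [465.56234278 -17.44397027  93.        ]
[[ 762.  148.   56.]
 [ 687. -158.   56.]
 [ 525. -112.   56.]
 [ 599.  186.   56.]]
cup [501.46797312  55.64333668  52.        ] head [682.42115129  81.589024   110.        ]
scene [336.608 227.464] 125 [470.90836476  -9.67110184  93.        ]
scene [360.45294118 261.74705882] 170 [507.55552857 134.7645775   93.        ]
[[-0.964  0.267 -0.   ]
 [ 0.267  0.964 -0.001]
 [-0.    -0.001 -1.   ]]
```

```bash
sed -i 's/>130)&(p\[...,1\]<50)&(p\[...,2\]<50)/>80)\&(p[...,0]>2.2*p[...,1])\&(p[...,0]>2.2*p[...,2])/' h.py; python3 - <<'E'
from h import *
o=[]
for n in("top","scene"):
    d=ctrl.get_image(n)
    for c,a in reds(d): print(n,c.round(1),a,at(d,c,90).round(1))
    p=d["pixels"]; c=[x for x,a in reds(d)]
    u,v=(265,260) if n=="top" else (360,262)
    o.append(cv2.resize(p[v-40:v+40,u-50:u+50,::-1],None,fx=4,fy=4,interpolation=cv2.INTER_CUBIC))
cv2.imwrite("pics/crop.png",np.hstack(o))
E
```

```text
top [265. 260.] 321 [505.8 129.3  90. ]
top [334.7 276.8] 321 [469.2 -16.   90. ]
scene [336.5 227.3] 149 [468.3 -13.4  90. ]
scene [360.6 261.6] 195 [504.7 131.8  90. ]
```

View pics/crop.png

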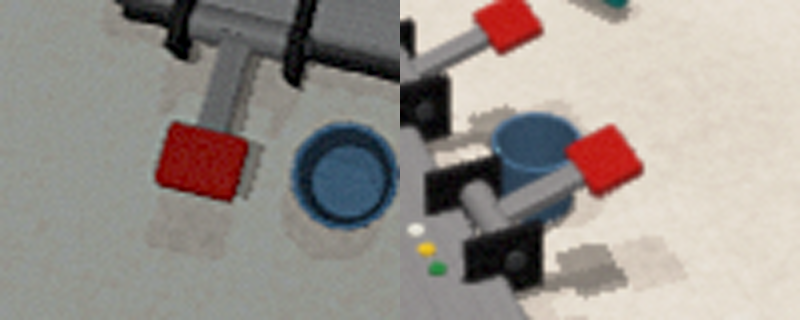

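The crop shows the left pad clearly, centred at top pixel (265,260). Both cameras agree on about (507,130) at z=95, and the two pads come out 150 mm apart as specified. Tool y already lies along the cleaner's y, so no turn is needed. I go over high with the fingers shutting.

```bash
for i in 1; do :; done
python3 -m handwheel '[[[0,0,0],[-0.015,-0.013,0],1],[[0,0,0],[-0.024,-0.0205,0],1],[[0,0,0],[-0.024,-0.0205,0],1],[[0,0,0],[-0.024,-0.0205,0],1],[[0,0,0],[-0.024,-0.0205,0],1]]'
python3 -m handwheel '[[[0,0,0],[-0.024,-0.0205,0],1],[[0,0,0],[-0.024,-0.0205,0],1],[[0,0,0],[-0.024,-0.0205,0],1],[[0,0,0],[-0.024,-0.0205,0],1],[[0,0,0],[-0.024,-0.0205,0],1]]'
python3 -m handwheel '[[[0,0,0],[-0.024,-0.0205,0],1],[[0,0,0],[-0.024,-0.0205,0],1],[[0,0,0],[-0.024,-0.0205,0],1],[[0,0,0],[-0.024,-0.0205,0],1],[[0,0,0],[-0.024,-0.0205,0],1]]'
```

```text
clock: 0.72
eef_pos: [255.5, 504.1, 231.3]
tool_rot: [3.142, 0.0, 2.872]
force: [0.2, 0.6, 0.0]
width: 25.5
gripper_force: 0.0
clock: 1.13
eef_pos: [343.9, 373.3, 231.5]
tool_rot: [3.141, 0.0, 2.872]
force: [0.4, 0.8, -0.1]
width: 0.3
gripper_force: 0.0
clock: 1.55
eef_pos: [432.3, 242.5, 231.5]
tool_rot: [3.141, 0.0, 2.872]
force: [-0.2, 0.1, -0.1]
width: -0.1
gripper_force: 0.0
```

```bash

python3 -m handwheel '[[[0,0,0],[-0.024,-0.0205,0],1],[[0,0,0],[-0.024,-0.0205,0],1],[[0,0,0],[-0.024,-0.0205,0],1],[[0,0,0],[-0.02,-0.0165,0],1],[[0,0,0],[-0.0115,-0.010,0],1]]'
python3 -m handwheel '[[[0,0,0],[0,0,0.03],1],[[0,0,0],[0,0,0.03],1],[[0,0,0],[0,0,0.03],1],[[0,0,0],[0,0,0.02],1],[[0,0,0],[0,0,0.005],1]]'
python3 - <<'E'
from h import *
print(ctrl.read_state()["eef_pos"])
o=[]
for n in("top","scene"):
    d=ctrl.get_image(n); u,v=(265,255) if n=="top" else (350,250)
    o.append(cv2.resize(d["pixels"][v-75:v+75,u-100:u+100,::-1],None,fx=2,fy=2,interpolation=cv2.INTER_CUBIC))
cv2.imwrite("pics/crop2.png",np.hstack(o))
E
```

```text
clock: 1.97
eef_pos: [509.7, 127.8, 231.5]
tool_rot: [-3.141, 0.002, 2.868]
force: [0.7, 0.3, 0.4]
width: 0.1
gripper_force: 0.0
clock: 2.38
eef_pos: [505.6, 130.8, 113.3]
tool_rot: [-3.139, -0.005, 2.872]
force: [-0.6, -0.2, -0.2]
width: 0.0
gripper_force: 0.0
[505.64486162 130.77412111 113.29528906]
```

View pics/crop2.png

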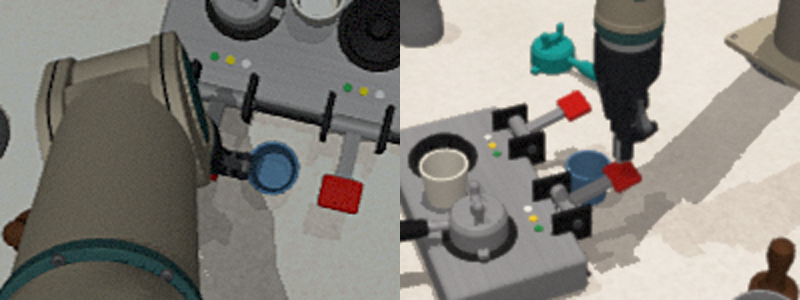

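The scene crop shows the shut fingertips at about (622,155), right above the left pad. Nothing else is near them, so I press slowly.

```bash

python3 -m handwheel '[[[0,0,0],[0,0,0.006],1],[[0,0,0],[0,0,0.006],1],[[0,0,0],[0,0,0.005],1],[[0,0,0],[0,0,0.005],1],[[0,0,0],[0,0,0],1]]'
python3 -m handwheel '[[[0,0,0],[0,0,0.006],1],[[0,0,0],[0,0,0.006],1],[[0,0,0],[0,0,0.005],1],[[0,0,0],[0,0,0.005],1],[[0,0,0],[0,0,0],1]]'
```

```text
clock: 2.9
eef_pos: [508.0, 131.7, 94.1]
tool_rot: [3.141, 0.0, 2.872]
force: [-0.2, -0.2, 3.8]
width: 0.0
gripper_force: 1.7
clock: 3.32
eef_pos: [506.4, 132.1, 72.0]
tool_rot: [-3.141, -0.003, 2.873]
force: [-2.8, 1.0, 6.9]
width: 0.0
gripper_force: 3.1
```

```bash

python3 -m handwheel '[[[0,0,0],[0,0,0.005],1],[[0,0,0],[0,0,0.005],1],[[0,0,0],[0,0,0.004],1],[[0,0,0],[0,0,0],1],[[0,0,0],[0,0,0],1]]'
python3 -m handwheel '[[[0,0,0],[0,0,0.003],1],[[0,0,0],[0,0,0.003],1],[[0,0,0],[0,0,0],1],[[0,0,0],[0,0,0],1]]'
python3 - <<'E'
from h import *
print(ctrl.read_state()["eef_pos"],ctrl.read_state()["force"])
o=[]
for n in("top","scene"):
    d=ctrl.get_image(n); u,v=(285,235) if n=="top" else (330,270)
    o.append(cv2.resize(d["pixels"][v-75:v+75,u-100:u+100,::-1],None,fx=2,fy=2,interpolation=cv2.INTER_CUBIC))
cv2.imwrite("pics/crop3.png",np.hstack(o))
E
```

```text
clock: 3.73
eef_pos: [506.8, 132.1, 58.8]
tool_rot: [3.142, -0.002, 2.873]
force: [-3.2, 0.6, 8.1]
width: -0.3
gripper_force: 4.3
clock: 4.07
eef_pos: [507.5, 131.9, 53.1]
tool_rot: [3.141, -0.001, 2.872]
force: [-2.8, 1.3, 9.7]
width: 0.3
gripper_force: 4.9
[507.50058164 131.88660112  53.11914307] [-2.82731282  1.29315354  9.71088472]
```

View pics/crop3.png

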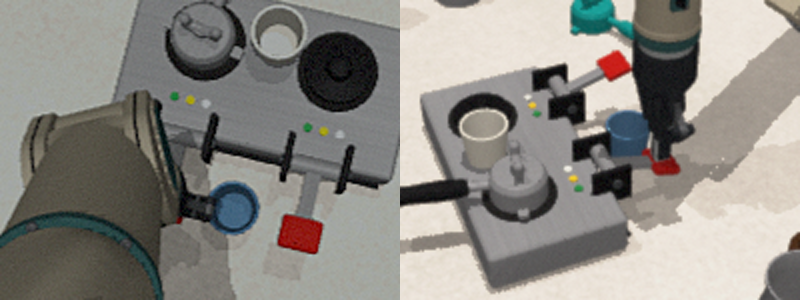

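The scene crop shows the left pad pressed low at about (664,165), the right lever still up, and the cup, portafilter and cover unmoved. From the hinge geometry the lever is at about 0.56–0.60 rad. I add 2 mm and then hold.

```bash

python3 -m handwheel '[[[0,0,0],[0,0,0.001],1],[[0,0,0],[0,0,0.001],1],[[0,0,0],[0,0,0],1],[[0,0,0],[0,0,0],1],[[0,0,0],[0,0,0],1]]'
for i in 1 2 3 4 5 6; do python3 -m handwheel '[[[0,0,0],[0,0,0],1],[[0,0,0],[0,0,0],1],[[0,0,0],[0,0,0],1],[[0,0,0],[0,0,0],1],[[0,0,0],[0,0,0],1]]' | grep -E "clock|eef|force"; done
python3 - <<'E'
from h import *
d=ctrl.get_image("scene"); u,v=360,262
cv2.imwrite("pics/crop4.png",cv2.resize(d["pixels"][v-40:v+40,u-50:u+50,::-1],None,fx=7,fy=7,interpolation=cv2.INTER_CUBIC))
o,_=ray(d,0,0);P=d["pose"]
def pix(p):
    c=P[:3,:3].T@(np.array(p)-P[:3,3]);return (d["cx"]-d["fx"]*c[0]/c[2]-u+50)*7,(d["cy"]+d["fy"]*c[1]/c[2]-v+40)*7
# predicted upper-face front corners for several angles
ax=np.array([.97,-.243,0]);ay=np.array([.243,.97,0]);hinge=np.array([508,130,0])+73*ax
for a in(.4,.5,.55,.6,.65):
    f=a-.3
    print(a,[np.round(pix(hinge-ax*(r*np.cos(f)+6*np.sin(f)*1)+ay*s+[0,0,66-r*np.sin(f)+6*np.cos(f)])) for r,s in((96,22),(96,-22),(60,22))])
E
```

```text
clock: 4.58
eef_pos: [507.9, 131.8, 51.4]
tool_rot: [3.141, 0.0, 2.872]
force: [-2.3, 0.8, 10.3]
width: 0.1
gripper_force: 5.1
clock: 5.0
eef_pos: [507.8, 131.8, 51.4]
force: [-2.6, 0.5, 9.8]
gripper_force: 5.1
clock: 5.42
eef_pos: [507.8, 131.8, 51.4]
force: [-2.4, 0.5, 9.6]
gripper_force: 5.1
clock: 5.83
eef_pos: [507.8, 131.8, 51.4]
force: [-2.8, 1.0, 10.6]
gripper_force: 5.1
clock: 6.25
eef_pos: [507.8, 131.8, 51.4]
force: [-3.6, -0.1, 9.0]
gripper_force: 5.1
clock: 6.67
eef_pos: [507.8, 131.8, 51.4]
force: [-1.9, 0.1, 10.0]
gripper_force: 5.1
clock: 7.08
eef_pos: [507.8, 131.8, 51.4]
force: [-1.2, 1.0, 10.0]
gripper_force: 5.1
0.4 [array([427., 359.]), array([373., 283.]), array([334., 378.])]
0.5 [array([423., 380.]), array([370., 303.]), array([333., 391.])]
0.55 [array([421., 391.]), array([367., 314.]), array([332., 398.])]
0.6 [array([417., 401.]), array([364., 324.]), array([330., 404.])]
0.65 [array([414., 412.]), array([360., 334.]), array([328., 411.])]
```

View pics/crop4.png

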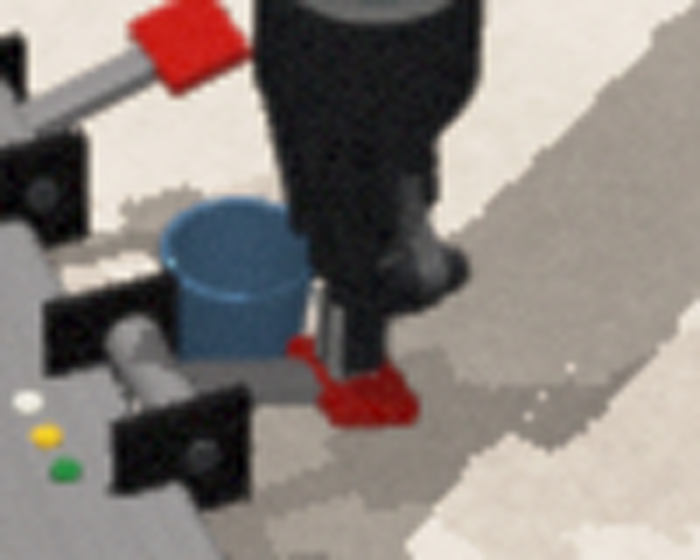

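The close crop shows the pad's near top edge running about level from (328,402) to (417,403), which matches the 0.60 rad prediction. The push is steady at 10 N and has been held over 2.5 s.

```bash
python3 -c "
from cell import ctrl
print(ctrl.finish_job())"
```

```text
the job is handed in; nothing more can be done
None
```

The left bay's lever (the one with the steel portafilter) was held at the third step, about 0.60 rad as judged from the camera image, for over 2.5 s and was still held down at hand-in; in the pictures the right lever stayed up and nothing else had moved.

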